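Lay the power pack down into its charging dock

ROBOT

A 7-joint arm with a two-finger parallel gripper is mounted at the origin on a cart in front of the work surface, level with it; the furniture and walls round the work are solid. World frame = base frame: x ahead of the robot, y to its left, z up, the work surface at z = 0. Lengths are in mm, angles in rad, forces in N, time in s.
With the tool pointing down it reaches from about 425 to 800 mm from the base axis. Payload 8.3 kg.
Tool frame: the origin (TCP) lies midway between the tips of the shut fingers; the grasp point (between the pads) lies 19 mm behind it; z points along the fingers, y is the direction in which the jaws open and shut (so a half turn about z gives the same grasp; the last joint's range is limited). The gripper opens to 85 mm and grips with 20 to 120 N. Pads are 22 mm wide; open, the fingers measure 114 mm over their backs; the gripper's body (76 mm by 85 mm) begins 54 mm behind the grasp point. The pads swing forward as they close: fully open they stand 13 mm farther back than shut.
Start: joints at [-1.272, 0.383, 0.016, 1.37, -0.006, 1.388, -0.046], TCP at [221.172, 584.539, 231.279] pointing down, gripper open.
Joint ranges: [-2.95, 2.95], [-0.25, 2.06], [-1.52, 1.56], [0.18, 2.33], [-1.44, 4.58], [0.02, 2.06], [-3.01, 3.01]. Speed limits (rad/s): [2.39, 2.39, 3.01, 3.01, 3.14, 3.14, 3.14].

INTERFACE

Orientations are given as [roll, pitch, yaw] about the fixed x, y, z axes, in that order (R = Rz(yaw) Ry(pitch) Rx(roll)).
In Python, from station import * gives the robot as it stands.
- The arm moves only by the tool play_rows, never from a script. Its arguments are lists of equal length, an entry for each row: "claw": the finger opening in mm, from 0 to 85.4; "xyz": the shift along the world's x, y, z in mm, a list of three; "twist": the turn about the world's z in degrees. In form: {"claw": [claw, ...], "xyz": [[tx, ty, tz], ...], "twist": [twist, ...]}. A call has 1 to 8 rows; each row shifts and turns the commanded pose from where the row before left it; what a row does not reach is not made up. A row lasts 1/12 s, in which the tool goes at most 41.7 mm and 7.16 degrees, less where a joint would pass 70% of its speed; a pose out of reach is approached as far as the arm can. A call is refused whole if a number of a shift passes 41.7 or a number of a turn 7.16, either way. A call with a gripper value outside its range is refused whole. The fingers move at their own pace and stop on an object; the grip force is fixed at half the most. Time passes only in rows, so rows that do not move let the fingers close. It gives the time, the measured TCP pose, the force and the opening at its end, in the units of the state.
- sense(): the state, without advancing time (a new reading comes with each control period).
- camera(name): name is "scene" or "top"; returns a dict with "color" (400x640x3 uint8, red, green, blue), "intrinsics" (3x3 intrinsics, pixels), "R" (3x3) and "t" (3): a world point X has camera coordinates R X + t. Camera axes: x right, y down, z forward; pixel columns grow to the right and rows downward; lengths in mm; the calibration is good to about 2 mm. A picture is of the moment at which its call begins. There is no depth.
- hand_in(): hands the job in, once; it reports no verdict.
The state is a dict: "t": time; "joint_pos": joint angles; "qd": joint speeds; "joint_torque": joint torques, N m; "eef_pos": TCP position; "orientation": TCP orientation; "contact_force": force on the tool from outside, world axes, zero at the start; "wrist_torque": the same for the moment, N m; "grip_width": finger opening in mm.
Only numpy, scipy, OpenCV 4.12 (cv2) and the standard library are available. Lean on these libraries where they do the work, as an engineer would, in place of code of your own. Each camera call takes 0.05 s, during which the arm holds its last target.

TASK

Put the grey power pack on charge: slide it, still standing, square up against the front sill of the charging dock and let it rest there, tip it forward over the sill by pushing near its top so that it lies flat in the bay, then push it in under the shelf until its contact end is fully home and square against the contact bar. Do not lean on or knock the dock's shelf, and leave the dish on it, the small bottle and the tube rack where they are.

Things in the scene. Friction and masses are not known exactly. Their poses are not given: they have to be found in the camera images.
- dock: grey charging dock fixed to the bench, 140 mm wide, open at the front. Origin: middle of its sill's front edge, at bench height; +x runs level into the bay, +y to the bay's left, z up. Its floor is a plate 12 mm high whose upright front face (x = 0) is the sill. Side rails, 124 mm apart inside, tops 27 mm above the bench, begin 20 mm behind the sill. Cheeks carry the shelf at the rear 75 mm
- dock_shelf: the dock's fixed shelf, 209 mm deep, 140 wide, over the whole bay. Origin: middle of its front edge, underside, straight above the sill's face, 237 mm above the bench; axes as the dock's. Front lip up to 249 mm. A tool pushing the pack home must lean back towards the robot to clear it. Below it a black contact bar with brass contacts closes the bay 195 mm behind the sill, 92 mm high
- pack_centre (a point): centre of the loose grey power pack, a slick block with rounded edges, 90 mm deep (x), 100 wide (y), 150 tall (z), 0.35 to 0.7 kg, centre of mass at its middle, friction about 0.25. It stands upright before the dock, a little askew, +x side facing the sill, z up. Pushed near the top it slides until the sill stops its foot, then tips once its top has gone some 90 mm forward
- pack_foot (a point): middle of the pack's lower edge on its +x side, the edge that is to butt against the sill; axes as pack_centre. Pushed low (25 mm above the bench) it slides at about 1 to 2 N; against the sill, more than about 5 N begins to rock it, and on release it may spring back a few mm
- pack_top (a point): middle of the pack's top end (with two brass contacts), 75 mm along z from pack_centre; axes as pack_centre. When tipped, the pack falls by itself into the bay, this end inward, and lies with about 40 mm of its other end sticking out over the sill, 12 mm above the bench
- pack_near (a point): middle of the pack's -x side, which faces the robot at the start and looks up when the pack lies in the bay; axes as pack_centre
- amber_bottle: bystander: small bottle with black cap, 49 mm across, 94 mm tall, standing to the right of the dock; origin at the centre of its underside
- microtube_rack: bystander: blue tube rack, 62 x 200 mm, 47 mm tall, lying pointing away from the robot on the right; origin at the centre of its underside
- shelf_dish: bystander: clear dish, 89 mm across, 14 mm high, standing on the dock's shelf; origin at the centre of its underside
Not all that is in view belongs to the job. What is shaped like the part that bears pack_centre but blue or green is not meant.

How it is judged (in metres and radians):
On the way, in this order (a step that is already met when the one before it is completed fails the run):
1. the pack stands upright with its lower edge butted square against the sill (within 10 mm and 5 degrees) (x of pack_foot in the frame of dock between -0.01 and 0.004 m and angle between pack_centre's own z axis and vertical below 0.08 rad and angle between the x axis of pack_centre and the x axis of dock, either way round below 0.09 rad), for 0.2 s.
2. the pack has been tipped over the sill and lies flat in the bay on its far side, its lower end still at the sill (angle between pack_centre's own z axis and vertical between 1.5 and 1.64 rad and angle between pack_centre's own x axis and vertical above 3 rad and x of pack_top in the frame of dock above 0.05 m), for 0.2 s.
At the end, for the whole second after the job is handed in: the pack lies flat on the dock floor on its formerly far side, its contact end within 6 mm of the contact bar and square to it within 4 degrees, at rest (x of pack_top in the frame of dock above 0.189 m and angle between pack_centre's own x axis and vertical above 3 rad and angle between the z axis of pack_centre and the x axis of dock, either way round below 0.07 rad and height (world z) of pack_centre below 0.062 m and linear speed of power_pack below 0.01 m/s); the robot touches nothing.
It fails at once if the dock's shelf is pressed or struck with more than 10 N (contact force between any of the arm, the fingers, power_pack and dock_shelf above 10 N).
It fails at once if the dish, the small bottle or the tube rack is moved by more than 20 mm (distance of any of shelf_dish, amber_bottle, microtube_rack from where it was at the start of the episode above 0.02 m).
It also fails if it takes over 50 s, if anything falls off the work surface, if the arm or the gripper's body presses on something with over 40 N, if the wrist force passes 120 N, or if a joint passes its speed limit or range.

## Working session

There is one attempt and no reset: what is moved stays moved. The work goes in short steps, Python scripts to look and compute and a tool call to move; the robot and the scene stay as the last step left them, time stands still between calls to the robot, and variables do not carry over. Pictures are saved under pics/ and viewed, and the job is handed in when it is done.

Besides the shell and the picture viewer there is one more tool, called after "Request:" as name([rows], argument=value, ...), one row to a line, values as JSON. play_rows: Moves the arm, as the interface text tells. Its arguments: {"type":"object","properties":{"claw":{"type":"array"},"xyz":{"type":"array"},"twist":{"type":"array"}},"required":["claw","xyz","twist"]}

```bash
ls; mkdir -p pics
python3 - <<'E'
from station import *
import cv2
for n in ("scene","top"):
    c=camera(n); cv2.imwrite(f"pics/{n}0.png",c["color"][:,:,::-1]); print(n,c["intrinsics"],c["R"],c["t"])
s=sense(); print(s)
E
```

```text
pics
scene [[394.37467773   0.         318.95033207]
 [  0.         394.37467773 195.43184364]
 [  0.           0.           1.        ]] [[ 0.68894793 -0.72479944 -0.00406519]
 [-0.42723577 -0.40155948 -0.81007381]
 [ 0.58550863  0.55983547 -0.58631382]] [-517.91317824  296.268131    782.31055667]
top [[432.84806557   0.         327.5746486 ]
 [  0.         432.84806557 196.95060731]
 [  0.           0.           1.        ]] [[-0.02467789 -0.99968959 -0.00342396]
 [-0.76364317  0.02106111 -0.64529493]
 [ 0.64516673 -0.01330984 -0.76392587]] [-188.28934684  534.41590758  696.054628  ]
{'t': 0.1, 'joint_pos': array([-1.27190524,  0.38414414,  0.01638961,  1.37105885, -0.00629507,
        1.38823612, -0.04650942]), 'qd': array([ 0.00041574, -0.00091117, -0.00031631, -0.00073167, -0.00031766,
        0.00056415, -0.0006309 ]), 'joint_torque': array([ 2.80106506e-03, -6.29131794e+01,  8.47787876e-01, -3.72751844e+01,
        1.68527663e-02,  1.04769075e-02,  9.68590541e-07]), 'eef_pos': array([221.02706737, 584.10919954, 230.38076885]), 'orientation': array([-3.13979617e+00,  3.72005543e-05,  2.77984292e+00]), 'contact_force': array([-0.7023812 ,  0.2645354 , -0.47931686]), 'wrist_torque': array([ 0.00285532, -0.03244534, -0.02239007]), 'grip_width': 85.1130224503556}
```

View pics/scene0.png

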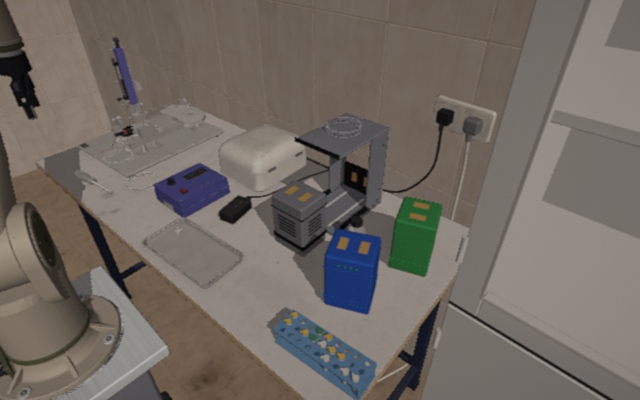

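View pics/top0.png

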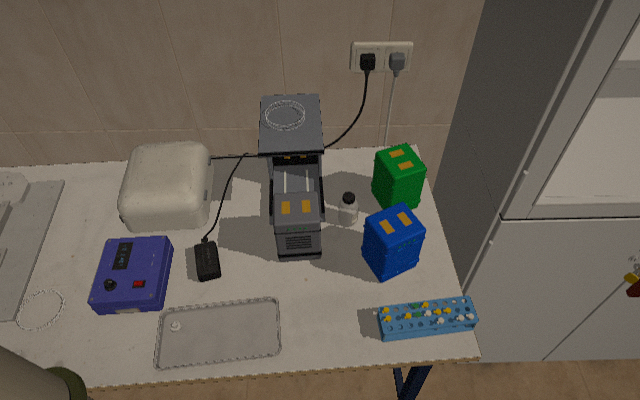

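Run:
```python
import cv2
a=cv2.imread("pics/top0.png"); b=cv2.imread("pics/scene0.png")
cv2.imwrite("pics/topc.png",cv2.resize(a[85:275,245:375],None,fx=4.2,fy=3.1578,interpolation=cv2.INTER_CUBIC)[:, :] if 0 else cv2.resize(a[90:270,250:370],None,fx=3.3,fy=3.3,interpolation=cv2.INTER_CUBIC))
cv2.imwrite("pics/topd.png",cv2.resize(a[140:265,255:380],None,fx=4.8,fy=4.8,interpolation=cv2.INTER_CUBIC))
cv2.imwrite("pics/scenec.png",cv2.resize(b[105:255,260:400],None,fx=4,fy=4,interpolation=cv2.INTER_CUBIC))
```

```text
(no output)
```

View pics/topd.png

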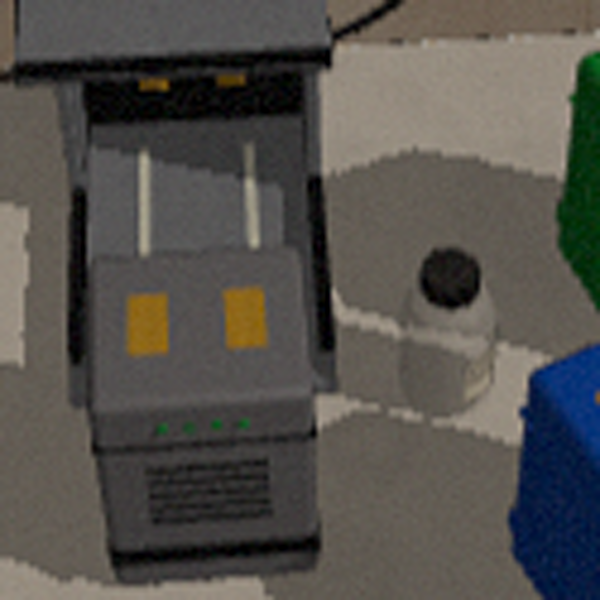

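View pics/scenec.png

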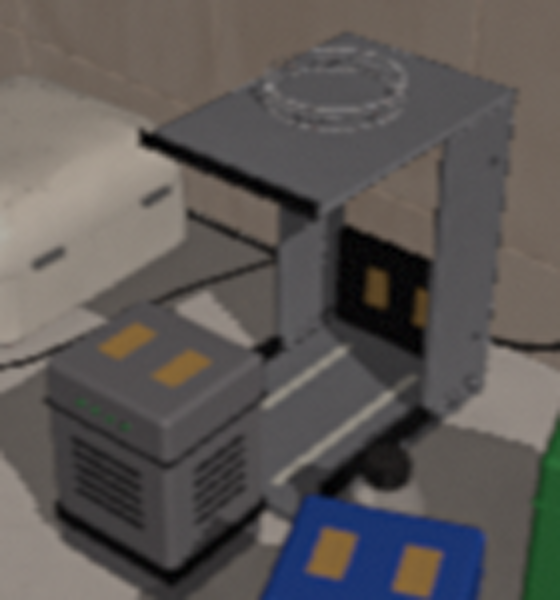

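View pics/topc.png

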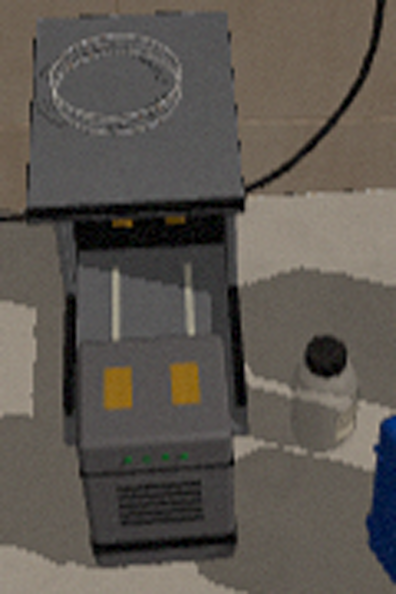

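```bash
cat > h.py <<'E'
import numpy as np, cv2
from scipy.optimize import least_squares
K={'scene':np.array([[394.37467773,0,318.95033207],[0,394.37467773,195.43184364],[0,0,1]]),'top':np.array([[432.84806557,0,327.5746486],[0,432.84806557,196.95060731],[0,0,1]])}
R={'scene':np.array([[0.68894793,-0.72479944,-0.00406519],[-0.42723577,-0.40155948,-0.81007381],[0.58550863,0.55983547,-0.58631382]]),
'top':np.array([[-0.02467789,-0.99968959,-0.00342396],[-0.76364317,0.02106111,-0.64529493],[0.64516673,-0.01330984,-0.76392587]])}
T={'scene':np.array([-517.91317824,296.268131,782.31055667]),'top':np.array([-188.28934684,534.41590758,696.054628])}
def proj(n,P):
    q=np.atleast_2d(P)@R[n].T+T[n]; q=q@K[n].T; return q[:,:2]/q[:,2:]
def backz(n,uv,z):
    d=R[n].T@np.linalg.inv(K[n])@np.array([uv[0],uv[1],1.]); o=-R[n].T@T[n]; return o+d*(z-o[2])/d[2]
def place(p,L):
    c,s=np.cos(p[2]),np.sin(p[2]); L=np.atleast_2d(L).astype(float)
    return np.c_[p[0]+c*L[:,0]-s*L[:,1],p[1]+s*L[:,0]+c*L[:,1],L[:,2]]
def fit(obs,p0):
    f=lambda p:np.concatenate([(proj(n,place(p,l))[0]-uv) for n,l,uv in obs])
    r=least_squares(f,p0,loss='soft_l1',x_scale=[10,10,.05]); return r.x,f(r.x).reshape(-1,2)
E
cat > fit0.py <<'E'
from h import *
for n in R: print(n,-R[n].T@T[n])
tc=lambda x,y:(250+x/3.3,90+y/3.3)
td=lambda x,y:(255+x/4.8,140+y/4.8)
sc=lambda x,y:(260+x/4,105+y/4)
dock=[('top',(0,70,249),tc(28,205)),('top',(0,-70,249),tc(243,200)),('top',(0,70,237),tc(27,214)),('top',(0,-70,237),tc(243,209)),
('top',(0,-70,12),td(337,380)),('top',(0,70,0),td(72,402)),
('scene',(0,70,237),sc(142,147)),('scene',(0,70,249),sc(142,132)),('scene',(0,-70,237),sc(320,217)),('scene',(0,-70,249),sc(325,205)),
('scene',(209,-70,245),sc(517,92)),('scene',(209,70,245),sc(345,32)),('top',(209,70,245),tc(33,15)),('top',(209,-70,245),tc(230,12))]
p,r=fit(dock,[600,0,0]); print('dock',p,np.degrees(p[2])); print(r.round(1).tolist())
pack=[('top',(-45,50,0),td(116,580)),('top',(-45,-50,0),td(320,568)),('top',(-45,50,150),td(92,410)),('top',(-45,-50,150),td(313,395)),('top',(45,50,150),td(92,257)),('top',(45,-50,150),td(302,245)),
('scene',(-45,50,150),sc(47,373)),('scene',(-45,-50,150),sc(163,437)),('scene',(45,50,150),sc(150,305)),('scene',(45,-50,150),sc(267,353)),('scene',(-45,-50,0),sc(172,592)),('scene',(-45,50,0),sc(58,530))]
q,r=fit(pack,[500,0,0]); print('pack',q,np.degrees(q[2])); print(r.round(1).tolist())
c,s=np.cos(p[2]),np.sin(p[2]); d=q[:2]-p[:2]; print('pack in dock',c*d[0]+s*d[1],-s*d[0]+c*d[1],np.degrees(q[2]-p[2]))
E
python3 fit0.py
```

```text
scene [  25.34197287 -694.37910311  696.5731291 ]
top [ -45.61481427 -190.22191643  875.94531774]
dock [ 6.10402719e+02 -1.28176220e+02  4.53164275e-02] 2.5964400410172606
[[-1.2, 0.9], [1.0, -1.0], [-0.2, 2.3], [1.0, 0.4], [0.2, -0.7], [-0.1, 0.8], [-0.3, -0.1], [-0.5, -0.7], [-0.1, 1.5], [-1.2, -0.1], [1.4, -1.7], [1.2, -1.3], [0.5, -1.1], [-0.8, -2.9]]
pack [ 5.41444107e+02 -1.35203354e+02  3.96855547e-02] 2.273814790807996
[[0.1, 2.1], [0.1, 2.2], [-1.3, -0.5], [0.6, 0.0], [-0.6, -1.3], [0.7, -1.1], [-1.2, -3.5], [0.5, -2.3], [-0.6, -2.3], [0.5, 0.9], [0.1, 6.9], [0.4, 4.2]]
pack in dock -69.20615343205847 -3.8960315839511646 -0.3226252502092643
```

```bash
cat > ov.py <<'E'
import sys; from h import *
def overlay(img,n,dock,packpts,out,box,f):
    x0,y0,x1,y1=box
    im=cv2.resize(img[y0:y1,x0:x1],None,fx=f,fy=f,interpolation=cv2.INTER_CUBIC)
    def pl(pts,col,p=None,closed=True):
        u=((proj(n,pts if p is None else place(p,pts))-[x0,y0]+.5)*f).round().astype(int)
        cv2.polylines(im,[u.reshape(-1,1,2)],closed,col,1)
    if dock is not None:
        pl([(0,70,249),(0,-70,249),(0,-70,237),(0,70,237)],(0,255,255),dock)
        pl([(0,70,12),(0,-70,12),(0,-70,0),(0,70,0)],(0,255,255),dock)
        pl([(195,62,12),(195,-62,12),(195,-62,92),(195,62,92)],(255,0,255),dock)
        pl([(0,70,249),(0,-70,249),(209,-70,249),(209,70,249)],(0,200,0),dock)
        pl([(20,62,27),(195,62,27)],(0,255,0),dock,False);pl([(20,-62,27),(195,-62,27)],(0,255,0),dock,False)
    if packpts is not None:
        b,t=packpts[:4],packpts[4:]
        pl(b,(255,255,0));pl(t,(0,0,255))
        for i in range(4): pl([b[i],t[i]],(0,128,255))
    cv2.imwrite(out,im)
def box(p): return place(p,[(sx*45,sy*50,z) for z in(0,150) for sx,sy in((-1,1),(-1,-1),(1,-1),(1,1))])
E
cat > fit1.py <<'E'
from ov import *
exec(open('fit0.py').read().replace(",('scene',(-45,-50,0),sc(172,592)),('scene',(-45,50,0),sc(58,530))",""))
overlay(cv2.imread('pics/top0.png'),'top',p,box(q),'pics/ovt1.png',(245,85,385,270),3.2)
overlay(cv2.imread('pics/scene0.png'),'scene',p,box(q),'pics/ovs1.png',(255,100,405,260),3.7)
E
python3 fit1.py
```

```text
scene [  25.34197287 -694.37910311  696.5731291 ]
top [ -45.61481427 -190.22191643  875.94531774]
dock [ 6.10402719e+02 -1.28176220e+02  4.53164275e-02] 2.5964400410172606
[[-1.2, 0.9], [1.0, -1.0], [-0.2, 2.3], [1.0, 0.4], [0.2, -0.7], [-0.1, 0.8], [-0.3, -0.1], [-0.5, -0.7], [-0.1, 1.5], [-1.2, -0.1], [1.4, -1.7], [1.2, -1.3], [0.5, -1.1], [-0.8, -2.9]]
pack [ 5.40749224e+02 -1.35828288e+02  4.33592285e-02] 2.484300794128337
[[0.4, 2.4], [0.4, 2.4], [-1.0, -0.2], [1.0, 0.2], [-0.4, -1.0], [0.9, -0.9], [-1.3, -3.2], [0.6, -2.1], [-0.7, -2.1], [0.5, 1.1]]
pack in dock -69.9286333891729 -4.488844721364854 -0.11213924688892357
```

View pics/ovt1.png

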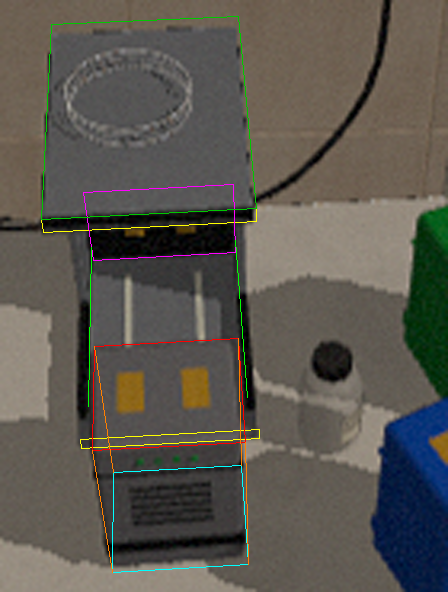

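View pics/ovs1.png

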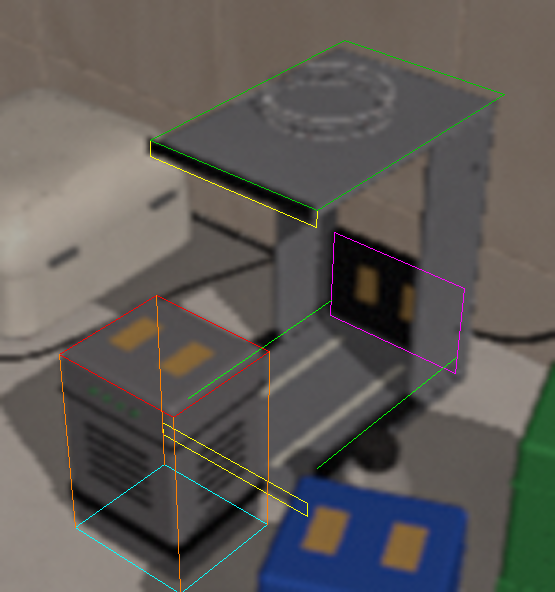

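Run:
```python
import cv2,numpy as np
def crop(n,b,f,o):
    a=cv2.imread(f"pics/{n}0.png")[b[1]:b[3],b[0]:b[2]]
    a=np.clip(a.astype(float)*1.7,0,255).astype(np.uint8)
    a=cv2.resize(a,None,fx=f,fy=f,interpolation=cv2.INTER_NEAREST)
    for i in range(0,b[2]-b[0],10):
        cv2.putText(a,str(b[0]+i),(i*f,10),0,.35,(0,255,255),1); cv2.line(a,(i*f,0),(i*f,a.shape[0]),(0,255,255),1) if 0 else None
        for j in range(0,b[3]-b[1],10): cv2.circle(a,(i*f,j*f),1,(0,255,255),-1)
    for j in range(0,b[3]-b[1],10): cv2.putText(a,str(b[1]+j),(0,j*f+4),0,.35,(0,255,255),1)
    cv2.imwrite(o,a)
crop('top',(265,185,335,265),7,'pics/tz.png')
crop('scene',(265,170,345,255),7,'pics/sz.png')
```

```text
(no output)
```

View pics/tz.png

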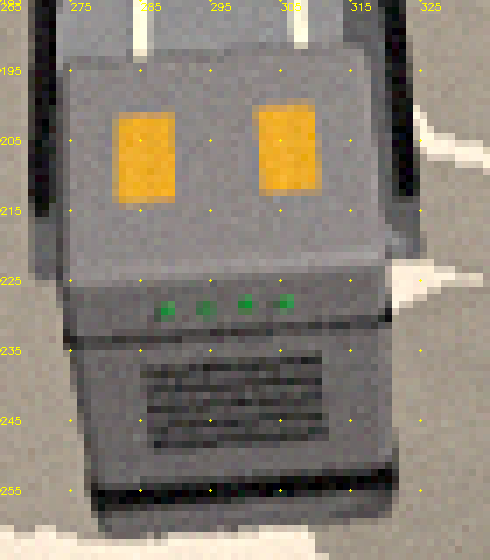

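View pics/sz.png

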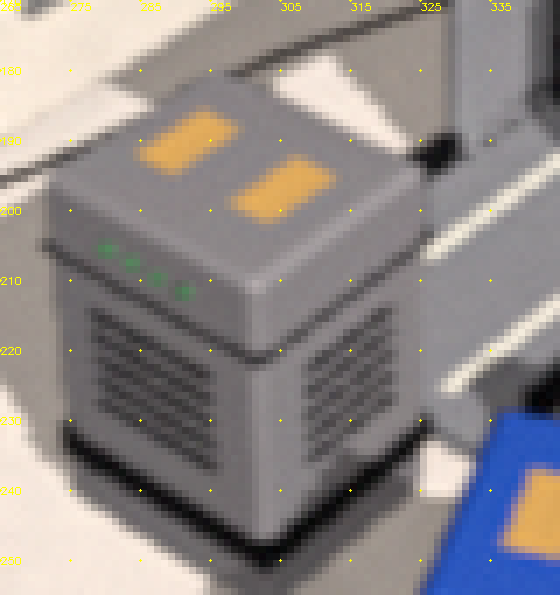

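```bash
cat > fit2.py <<'E'
from h import *
t=lambda *a:[(265+x/7-.5,185+y/7-.5) for x,y in a]
s=lambda *a:[(265+x/7-.5,170+y/7-.5) for x,y in a]
obs={'top':t((100,55),(340,45),(62,100),(63,250),(110,537),(250,529),(380,517),(383,200),(392,300),(378,100),(390,260),(95,470)),
'scene':s((47,230),(62,400),(68,455),(100,492),(200,562),(80,160),(150,112),(300,105),(380,145),(424,200),(427,380),(400,490),(340,530))}
def hull(p,n,r):
    C=place(p,[(sx*(45-r),sy*(50-r),z) for z in(r,150-r) for sx in(-1,1) for sy in(-1,1)])
    uv=proj(n,C); d=(C@R[n].T+T[n])[:,2]; pts=[]
    a=np.linspace(0,2*np.pi,40)
    for (u,v),dd in zip(uv,d): pts.append(np.c_[u+K[n][0,0]*r/dd*np.cos(a),v+K[n][0,0]*r/dd*np.sin(a)])
    return cv2.convexHull(np.vstack(pts).astype(np.float32))
def res(p,r=5,views=('top','scene')):
    return np.array([cv2.pointPolygonTest(hull(p,n,r),(float(u),float(v)),True) for n in views for u,v in obs[n]])
for vs in (('top','scene'),('top',),('scene',)):
  for r in (5,):
    o=least_squares(lambda p:res(p,r,vs),[541,-136,.04],x_scale=[10,10,.05],diff_step=1e-3,loss='soft_l1'); print(vs,r,o.x,np.degrees(o.x[2]),o.cost,o.fun.round(1))
# contacts z=150
tt=t((114,113),(174,111),(176,201),(116,203),(252,105),(314,104),(321,190),(260,194))
P=np.array([backz('top',q,150) for q in tt]); print(P.round(1)); a,b=P[:4].mean(0),P[4:].mean(0); print((a+b)/2,np.degrees(np.arctan2(-(a-b)[0],(a-b)[1])))
tt=s((135,152),(203,107),(240,126),(172,174),(230,202),(296,156),(336,177),(268,222))
P=np.array([backz('scene',q,150) for q in tt]); print(P.round(1)); a,b=P[:4].mean(0),P[4:].mean(0); print((a+b)/2,np.degrees(np.arctan2(-(a-b)[0],(a-b)[1])))
E
python3 fit2.py
```

```text
('top', 'scene') 5 [ 5.43154814e+02 -1.32724411e+02  7.60919235e-02] 4.359746072511984 10.681181994189583 [-0.4  0.9  1.3  0.9  0.6  0.2  0.3  0.1 -0.2 -0.8 -0.   0.8 -0.7 -0.8
 -0.7  2.8  1.5  0.2 -0.1 -0.2  0.2  1.   0.3  2.5  3.7]
('top',) 5 [ 5.43634806e+02 -1.34296295e+02  5.14506817e-02] 2.947906916459481 0.7672652426203934 [ 0.1  0.7  0.2  0.5 -0.   0.   0.5  0.6  0.1  0.1  0.3  0.4]
('scene',) 5 [ 5.45890017e+02 -1.26906739e+02  6.98740823e-02] 4.003490010644787 5.218277491719478 [-0.2 -0.3 -0.2  1.7  0.5  1.9  1.4  0.7  1.  -0.  -0.6  0.8  1.9]
[[ 559.8 -100.6  150. ]
 [ 560.  -119.3  150. ]
 [ 524.4 -121.   150. ]
 [ 524.1 -102.8  150. ]
 [ 561.8 -143.5  150. ]
 [ 561.7 -162.9  150. ]
 [ 527.4 -165.1  150. ]
 [ 526.4 -146.5  150. ]]
[ 543.21027558 -132.73219722  150.        ] 2.967927141364199
[[ 525.9  -99.1  150. ]
 [ 560.7  -96.2  150. ]
 [ 561.4 -114.1  150. ]
 [ 525.7 -117.8  150. ]
 [ 528.1 -143.7  150. ]
 [ 562.  -141.   150. ]
 [ 562.6 -159.6  150. ]
 [ 528.9 -160.9  150. ]]
[ 544.41491647 -129.04551298  150.        ] 2.547970133721727
```

```bash
cat > zc.py <<'E'
import cv2,numpy as np
def crop(src,b,f,o,g=1.7):
    a=cv2.imread(src)[b[1]:b[3],b[0]:b[2]]
    a=np.clip(a.astype(float)*g,0,255).astype(np.uint8)
    a=cv2.resize(a,None,fx=f,fy=f,interpolation=cv2.INTER_NEAREST)
    for i in range(0,b[2]-b[0],10):
        cv2.putText(a,str(b[0]+i),(i*f,10),0,.35,(0,255,255),1)
        for j in range(0,b[3]-b[1],10): cv2.circle(a,(i*f,j*f),1,(0,255,255),-1)
    for j in range(0,b[3]-b[1],10): cv2.putText(a,str(b[1]+j),(0,j*f+4),0,.35,(0,255,255),1)
    cv2.imwrite(o,a)
if __name__=='__main__':
    crop('pics/top0.png',(250,140,340,230),6,'pics/tz2.png')
    crop('pics/scene0.png',(290,110,400,230),5,'pics/sz2.png')
E
python3 zc.py
```

```text
(no output)
```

View pics/tz2.png

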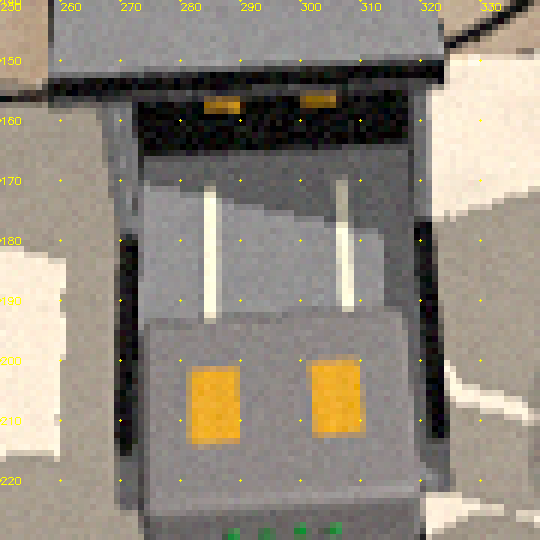

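View pics/sz2.png

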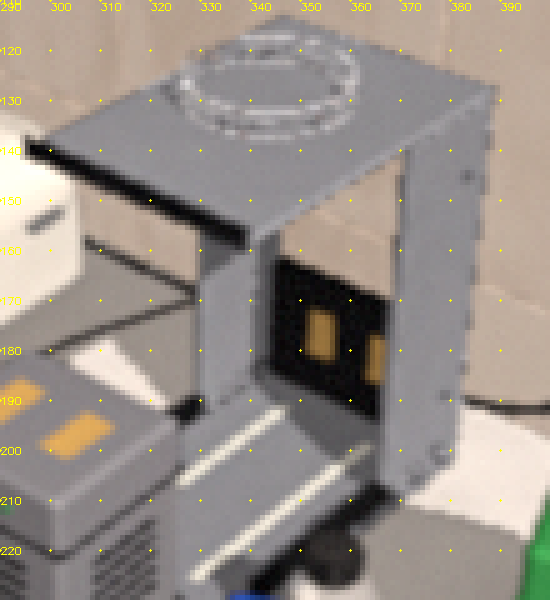

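```bash
cat > fit3.py <<'E'
from ov import *
t=lambda x,y:(250+x/6-.5,140+y/6-.5)
s=lambda x,y:(290+x/5-.5,110+y/5-.5)
dock=[('top',(195,62,12),t(143,156)),('top',(195,-62,12),t(408,148)),('top',(0,-70,0),t(450,491)),('top',(0,70,0),t(117,509)),
('top',(20,70,27),t(115,456)),('top',(20,-70,27),t(450,437)),('top',(0,70,237),t(50,106)),('top',(0,70,249),t(50,80)),('top',(0,-70,237),t(443,84)),('top',(0,-70,249),t(443,58)),
('scene',(0,70,249),s(25,138)),('scene',(0,70,237),s(25,158)),('scene',(0,-70,249),s(250,228)),('scene',(0,-70,237),s(250,245)),('scene',(195,62,12),s(268,372)),('scene',(195,62,92),s(270,255))]
p,r=fit(dock,[600,0,0]); print('dock',p,np.degrees(p[2])); print(r.round(1).tolist())
for v in('top','scene'):
    pp,rr=fit([o for o in dock if o[0]==v],[600,-100,0]); print(v,pp,np.degrees(pp[2]),rr.round(1).tolist())
q=[543.7,-131.5,np.radians(3.2)]
overlay(cv2.imread('pics/top0.png'),'top',p,box(q),'pics/ovt2.png',(245,85,385,270),3.2)
overlay(cv2.imread('pics/scene0.png'),'scene',p,box(q),'pics/ovs2.png',(255,100,405,260),3.7)
c,s_=np.cos(p[2]),np.sin(p[2]); d=q[:2]-p[:2]; print('pack in dock',c*d[0]+s_*d[1],-s_*d[0]+c*d[1],np.degrees(q[2]-p[2]))
E
python3 fit3.py
```

```text
dock [ 6.10394705e+02 -1.26521948e+02  4.75895090e-02] 2.7266780121895113
[[-0.6, 0.2], [-0.3, -0.9], [0.3, -0.0], [0.2, 0.3], [-0.5, -3.7], [-0.3, -3.9], [-0.6, 0.1], [-1.4, 0.2], [0.5, 0.2], [0.5, 0.4], [-0.1, -0.0], [0.1, 0.4], [0.1, 0.8], [-0.1, 2.0], [0.2, 0.5], [0.6, 1.6]]
top [ 6.09875277e+02 -1.26787702e+02  4.18720485e-02] 2.399091656667558 [[-0.2, 0.2], [0.2, -0.7], [0.4, 0.3], [0.3, 0.3], [-0.3, -3.7], [-0.2, -3.6], [-0.5, 0.1], [-1.2, 0.3], [0.7, 0.5], [0.6, 0.7]]
scene [ 6.13316954e+02 -1.23846667e+02  5.52487503e-02] 3.1655202131353057 [[-0.1, -0.7], [0.1, -0.3], [0.2, -0.2], [0.0, 1.0], [-0.4, -0.3], [0.1, 0.8]]
pack in dock -66.85600911339871 -1.7996452174596054 0.4733219878104889
```

View pics/ovt2.png

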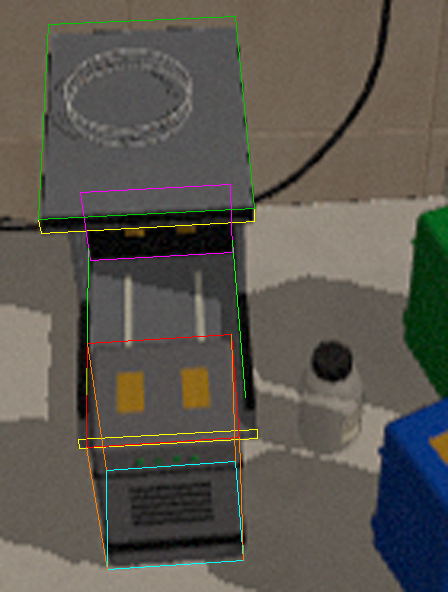

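View pics/ovs2.png

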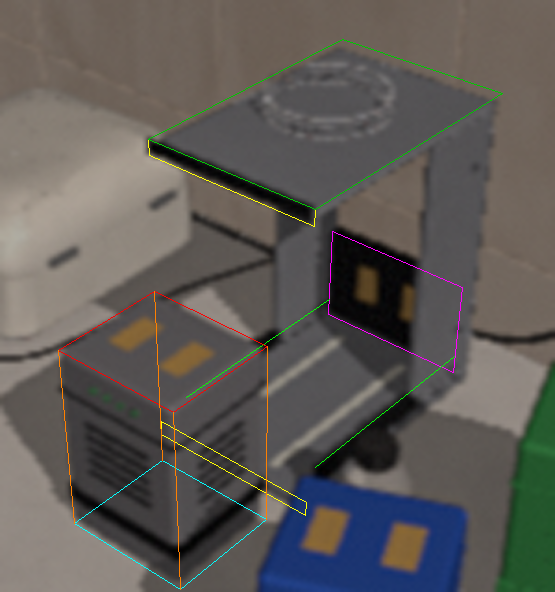

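Request:
play_rows([
  [25, -30, 10],
  [25, -30, 10],
  [25, -30, 10],
  [25, -30, 10],
  [25, -30, 10],
  [25, -30, 10],
  [25, -30, 10],
  [25, -30, 10],
], claw=[85, 85, 85, 85, 85, 85, 85, 85], twist=[3, 3, 3, 3, 3, 3, 3, 2])

```text
t: 0.77
eef_pos: [421.9, 342.7, 311.5]
orientation: [-3.141, -0.0, -3.099]
contact_force: [0.5, 0.2, -0.3]
grip_width: 85.1
```

Request:
play_rows([
  [5, -20, 35],
  [5, -20, 35],
  [5, -20, 35],
  [5, -20, 35],
  [5, -20, 35],
  [5, -20, 35],
  [5, -20, 35],
  [5, -20, 35],
], claw=[85, 85, 85, 85, 85, 85, 85, 85], twist=[0, 0, 0, 0, 0, 0, 0, 0])

```text
t: 1.43
eef_pos: [461.2, 183.6, 570.8]
orientation: [3.129, 0.036, -3.102]
contact_force: [-0.7, 0.0, 0.0]
grip_width: 85.0
```

```bash
python3 -c "
from station import *
s=sense();print(s['joint_pos'].round(3),s['eef_pos'].round(1),s['orientation'].round(3))"
```

```text
[-0.746  0.18   0.41   0.885 -0.082  2.051  1.228] [461.2 183.6 570.8] [ 3.129  0.036 -3.102]
```

Request:
play_rows([
  [0, -20, 35],
  [0, -20, 35],
  [0, -20, 35],
  [0, -20, 35],
], claw=[85, 85, 85, 85], twist=[0, 0, 0, 0])

```text
t: 1.77
eef_pos: [449.9, 100.0, 618.5]
orientation: [3.105, 0.131, -3.105]
contact_force: [-0.1, -0.1, 0.7]
grip_width: 84.9
```

```bash
python3 -c "
from station import *
s=sense();print(s['joint_pos'].round(3),s['eef_pos'].round(1),s['orientation'].round(3))"
```

```text
[-0.844  0.072  0.645  0.893 -0.065  2.055  1.372] [449.9 100.  618.5] [ 3.105  0.131 -3.105]
```

Request:
play_rows([
  [0, -15, -35],
  [0, -15, -35],
  [0, -15, -35],
  [0, -15, -35],
  [0, -15, -35],
], claw=[85, 85, 85, 85, 85], twist=[0, 0, 0, 0, 0])

```text
t: 2.18
eef_pos: [449.5, 25.7, 441.1]
orientation: [3.105, 0.13, -3.104]
contact_force: [1.8, -0.1, 1.0]
grip_width: 85.2
```

```bash
python3 -c "
from station import *
s=sense();print(s['joint_pos'].round(3),s['eef_pos'].round(1),s['orientation'].round(3))"
```

```text
[-0.848 -0.178  0.617  1.501  0.092  1.651  1.393] [449.5  25.7 441.1] [ 3.105  0.13  -3.104]
```

Request:
play_rows([
  [0, 0, 40],
  [0, 0, 40],
  [0, 0, 40],
  [0, 0, 40],
  [0, 0, 40],
  [0, 0, 40],
  [0, 0, 40],
  [0, 0, 40],
], claw=[85, 85, 85, 85, 85, 85, 85, 85], twist=[0, 0, 0, 0, 0, 0, 0, 0])

```text
t: 2.85
eef_pos: [449.0, 28.8, 667.4]
orientation: [3.097, 0.245, -3.11]
contact_force: [-0.5, 1.6, -0.4]
grip_width: 85.3
```

```bash
cat > st.py <<'E'
from station import *
import numpy as np
from scipy.spatial.transform import Rotation as Ro
s=sense();M=Ro.from_euler('xyz',s['orientation']).as_matrix()
print(s['t'],s['joint_pos'].round(3),s['eef_pos'].round(1),s['orientation'].round(3),s['contact_force'].round(1),round(s['grip_width'],1))
print('toolz',M[:,2].round(3),'tooly',M[:,1].round(3),'lean',np.arccos(-M[2,2]).round(3),'dir deg',np.degrees(np.arctan2(M[1,2],M[0,2])).round(1))
E
python3 st.py
```

```text
2.85 [-0.705  0.022  0.626  0.821 -0.051  2.055  1.498] [449.   28.8 667.4] [ 3.097  0.245 -3.11 ] [-0.5  1.6 -0.4] 85.3
toolz [ 0.241  0.052 -0.969] tooly [-0.042  0.998  0.043] lean 0.249 dir deg 12.1
```

Request:
play_rows([
  [0, -20, 35],
  [0, -20, 35],
  [0, -20, 35],
  [0, -20, 35],
  [0, -10, 40],
  [0, -10, 40],
  [0, 0, 40],
  [0, 0, 40],
], claw=[85, 85, 85, 85, 85, 85, 85, 85], twist=[0, 0, 0, 0, 0, 0, 0, 0])

```text
t: 3.52
eef_pos: [445.9, -57.1, 764.9]
orientation: [3.109, 0.479, -3.122]
contact_force: [0.1, -0.0, 0.4]
grip_width: 85.3
```

```bash
python3 st.py
```

```text
3.5167 [ 0.083  0.046  0.067  0.57  -0.127  2.055  1.661] [445.9 -57.1 764.9] [ 3.109  0.479 -3.122] [ 0.1 -0.   0.4] 85.3
toolz [ 0.46   0.042 -0.887] tooly [-0.034  0.999  0.029] lean 0.48 dir deg 5.2
```

Request:
play_rows([
  [0, -10, -40],
  [0, -10, -40],
  [0, -10, -40],
  [0, -10, -40],
  [0, -10, -40],
  [0, -10, -40],
  [0, -9, -40],
  [0, -8, -40],
], claw=[60, 60, 60, 60, 60, 60, 60, 60], twist=[0.8, 0, 0, 0, 0, 0, 0, 0])

```text
t: 4.18
eef_pos: [454.3, -117.1, 521.3]
orientation: [3.109, 0.474, -3.099]
contact_force: [0.4, 1.2, 1.0]
grip_width: 59.7
```

```bash
python3 st.py
```

```text
4.1833 [ 0.574 -0.254 -0.166  1.495 -0.271  1.478  1.993] [ 454.3 -117.1  521.3] [ 3.109  0.474 -3.099] [0.4 1.2 1. ] 59.7
toolz [ 0.454  0.051 -0.889] tooly [-0.057  0.998  0.029] lean 0.475 dir deg 6.5
```

Request:
play_rows([
  [0, -3, -40],
  [0, -3, -40],
  [0, -3, -40],
  [0, -3, -40],
  [0, -3, -40],
  [0, -3, -40],
], claw=[60, 60, 60, 60, 60, 60], twist=[0, 0, 0, 0, 0, 0])

```text
t: 4.68
eef_pos: [466.1, -142.9, 281.0]
orientation: [3.102, 0.458, -3.103]
contact_force: [0.9, -0.8, -0.2]
grip_width: 60.1
```

```bash
python3 st.py
```

```text
4.6833 [ 0.615 -0.226 -0.182  1.997 -0.333  0.993  2.179] [ 466.1 -142.9  281. ] [ 3.102  0.458 -3.103] [ 0.9 -0.8 -0.2] 60.1
toolz [ 0.44   0.056 -0.896] tooly [-0.056  0.998  0.035] lean 0.46 dir deg 7.3
```

Request:
play_rows([
  [-2, 2, -40],
  [-2, 2, -40],
  [-2, 2, -40],
  [-2, 2, -40],
], claw=[60, 60, 60, 60], twist=[-0.4, 0, 0, 0])

```text
t: 5.02
eef_pos: [457.9, -134.6, 121.4]
orientation: [3.103, 0.459, -3.109]
contact_force: [1.3, 0.2, -0.7]
grip_width: 59.8
```

```bash
python3 st.py
```

```text
5.0167 [ 0.581 -0.091 -0.192  2.265 -0.425  0.598  2.307] [ 457.9 -134.6  121.4] [ 3.103  0.459 -3.109] [ 1.3  0.2 -0.7] 59.8
toolz [ 0.441  0.053 -0.896] tooly [-0.05   0.998  0.035] lean 0.46 dir deg 6.8
```

Request:
play_rows([
  [2, 0, -30],
  [2, 0, -30],
  [0, 0, -30],
  [0, 0, -8],
], claw=[60, 60, 60, 60], twist=[0, 0, 0, 0])

```text
t: 5.35
eef_pos: [461.2, -134.1, 35.3]
orientation: [3.103, 0.451, -3.106]
contact_force: [0.4, -0.2, 0.1]
grip_width: 59.8
```

```bash
python3 st.py
python3 - <<'E'
from station import *
import cv2
for n in ("scene","top"):
    cv2.imwrite(f"pics/{n}1.png",camera(n)["color"][:,:,::-1])
from zc import crop
crop('pics/top1.png',(240,130,340,280),4,'pics/t1.png')
crop('pics/scene1.png',(220,130,360,260),5,'pics/s1.png')
E
```

```text
5.35 [ 0.765  0.101 -0.403  2.327 -0.5    0.361  2.425] [ 461.2 -134.1   35.3] [ 3.103  0.451 -3.106] [ 0.4 -0.2  0.1] 59.8
toolz [ 0.434  0.054 -0.899] tooly [-0.052  0.998  0.035] lean 0.452 dir deg 7.1
```

View pics/t1.png

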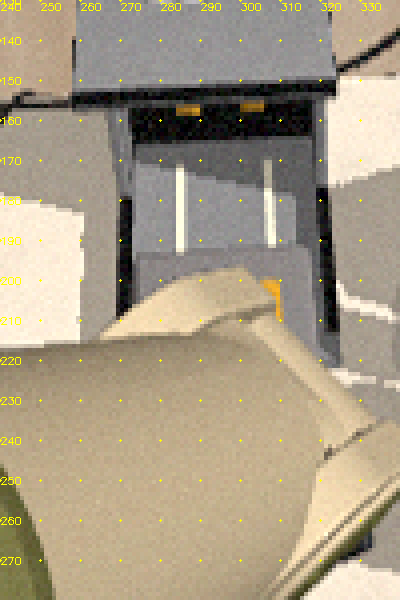

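View pics/s1.png

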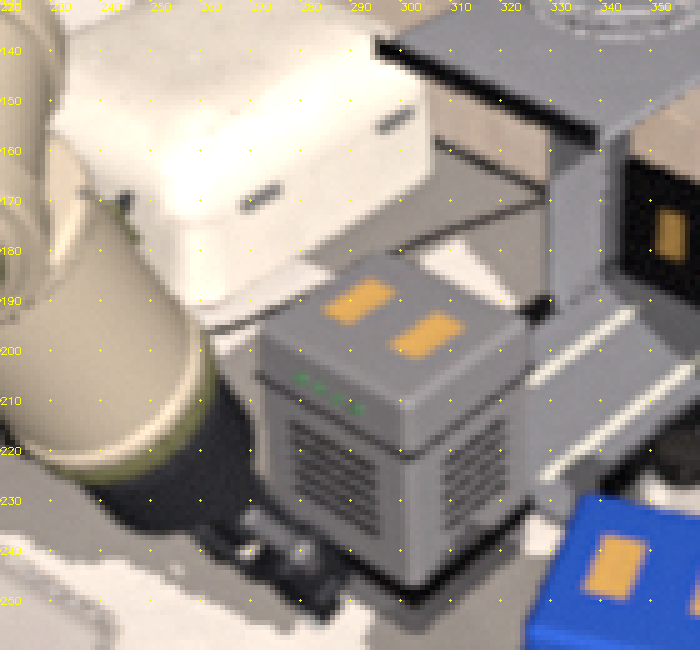

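Request:
play_rows([
  [8, 0, -7],
  [6, 0, -6],
  [4, 0, 0],
  [3, 0, 0],
  [3, 0, 0],
], claw=[60, 60, 60, 60, 60], twist=[0, 0, 0, 0, 0])

```text
t: 5.87
eef_pos: [486.7, -136.1, 25.7]
orientation: [3.107, 0.454, -3.107]
contact_force: [1.2, 0.9, -0.4]
grip_width: 60.3
```

```bash
python3 st.py
```

```text
5.8667 [ 0.715  0.168 -0.383  2.284 -0.444  0.32   2.359] [ 486.7 -136.1   25.7] [ 3.107  0.454 -3.107] [ 1.2  0.9 -0.4] 60.3
toolz [ 0.437  0.05  -0.898] tooly [-0.05   0.998  0.031] lean 0.456 dir deg 6.5
```

Request:
play_rows([
  [3, 0.3, 0],
  [3, 0, 0],
  [3, 0.3, 0],
  [3, 0, 0],
  [3, 0.3, 0],
], claw=[60, 60, 60, 60, 60], twist=[0, 0, 0, 0, 0])

```text
t: 6.28
eef_pos: [501.3, -135.1, 25.0]
orientation: [3.106, 0.454, -3.107]
contact_force: [-3.2, -0.1, 0.9]
grip_width: 59.9
```

```bash
python3 st.py
python3 - <<'E'
from station import *
import cv2
cv2.imwrite(f"pics/scene2.png",camera("scene")["color"][:,:,::-1])
from zc import crop
crop('pics/scene2.png',(240,160,350,260),6,'pics/s2.png')
E
```

```text
6.2833 [ 0.678  0.194 -0.365  2.254 -0.405  0.317  2.308] [ 501.3 -135.1   25. ] [ 3.106  0.454 -3.107] [-3.2 -0.1  0.9] 59.9
toolz [ 0.436  0.05  -0.898] tooly [-0.05   0.998  0.032] lean 0.455 dir deg 6.6
```

View pics/s2.png

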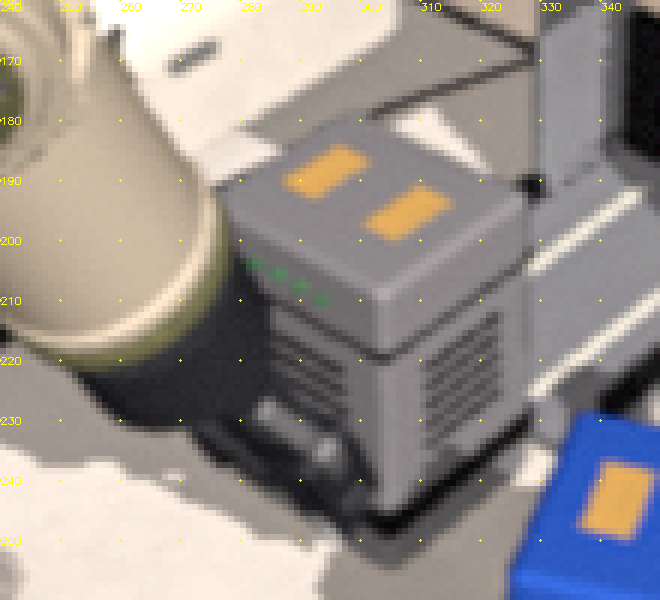

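Request:
play_rows([
  [2, 0.2, 0],
  [2, 0, 0],
  [2, 0.2, 0],
  [2, 0, 0],
], claw=[60, 60, 60, 60], twist=[0, 0, 0, 0])

```text
t: 6.67
eef_pos: [509.3, -134.6, 24.9]
orientation: [3.106, 0.454, -3.107]
contact_force: [-2.6, -0.2, -0.6]
grip_width: 60.2
```

Request:
play_rows([
  [1.5, 0.2, 0],
  [1.5, 0, 0],
  [0, 0, 0],
], claw=[60, 60, 60], twist=[0, 0, 0])

```text
t: 6.92
eef_pos: [512.6, -134.4, 25.1]
orientation: [3.106, 0.454, -3.107]
contact_force: [-0.8, 0.4, -0.6]
grip_width: 59.7
```

Request:
play_rows([
  [1.5, 0.2, 0],
  [1.5, 0, 0],
], claw=[60, 60], twist=[0, 0])

```text
t: 7.08
eef_pos: [514.4, -134.0, 24.5]
orientation: [3.105, 0.452, -3.107]
contact_force: [-12.4, 0.1, 4.4]
grip_width: 59.9
```

Request:
play_rows([
  [1.5, 0, 0],
  [1.5, 0.2, 0],
], claw=[60, 60], twist=[0, 0])

```text
t: 7.25
eef_pos: [514.7, -134.0, 22.9]
orientation: [3.104, 0.448, -3.109]
contact_force: [-23.3, -1.3, 8.2]
grip_width: 60.2
```

```bash
python3 st.py
python3 - <<'E'
from station import *
import cv2
for n in ("scene","top"):
    cv2.imwrite(f"pics/{n}3.png",camera(n)["color"][:,:,::-1])
from zc import crop
crop('pics/scene3.png',(240,160,350,260),6,'pics/s3.png')
E
```

```text
7.25 [ 0.637  0.22  -0.34   2.223 -0.365  0.321  2.255] [ 514.7 -134.    22.9] [ 3.104  0.448 -3.109] [-23.3  -1.3   8.2] 60.2
toolz [ 0.431  0.052 -0.901] tooly [-0.049  0.998  0.034] lean 0.449 dir deg 6.9
```

View pics/s3.png

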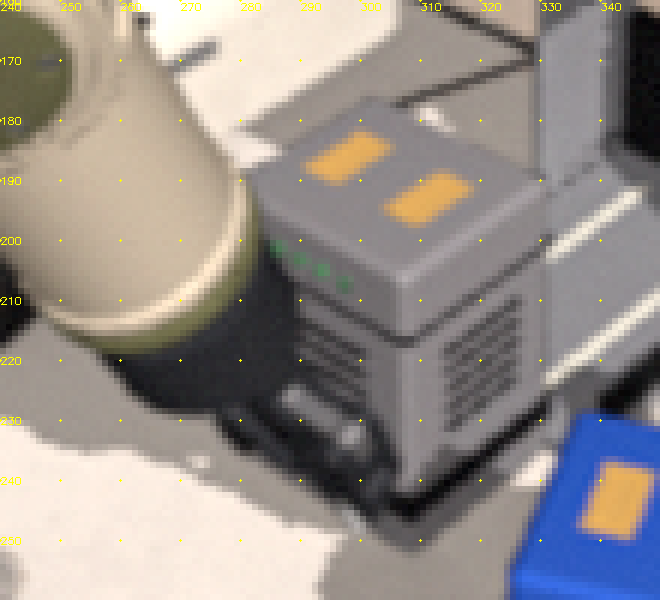

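Request:
play_rows([
  [-2, 0, 0],
  [-2, 0, 0],
  [0, 0, 0],
  [0, 0, 0],
  [0, 0, 0],
  [0, 0, 0],
], claw=[60, 60, 60, 60, 60, 60], twist=[0, 0, 0, 0, 0, 0])

```text
t: 7.85
eef_pos: [514.2, -134.1, 24.9]
orientation: [3.106, 0.454, -3.107]
contact_force: [-4.7, -0.3, -0.8]
grip_width: 60.2
```

```bash
python3 st.py
```

```text
7.85 [ 0.646  0.214 -0.348  2.228 -0.374  0.317  2.267] [ 514.2 -134.1   24.9] [ 3.106  0.454 -3.107] [-4.7 -0.3 -0.8] 60.2
toolz [ 0.437  0.051 -0.898] tooly [-0.05   0.998  0.032] lean 0.455 dir deg 6.6
```

Request:
play_rows([
  [-1, 0, 0],
  [-1, 0, 0],
  [-2, 0, 0],
  [-8, 0, 0],
  [-14, 0, 10],
  [0, 0, 0],
  [0, 0, 0],
], claw=[60, 60, 60, 60, 60, 60, 60], twist=[0, 0, 0, 0, 0, 0, 0])

```text
t: 8.43
eef_pos: [488.2, -134.6, 35.5]
orientation: [3.107, 0.455, -3.107]
contact_force: [0.1, -0.0, 0.5]
grip_width: 59.9
```

```bash
python3 st.py
python3 - <<'E'
from station import *
import cv2
for n in ("scene","top"):
    cv2.imwrite(f"pics/{n}4.png",camera(n)["color"][:,:,::-1])
from zc import crop
crop('pics/scene4.png',(240,160,350,260),6,'pics/s4.png')
crop('pics/top4.png',(250,140,340,230),6,'pics/t4.png')
E
```

```text
8.4333 [ 0.708  0.146 -0.38   2.277 -0.428  0.344  2.332] [ 488.2 -134.6   35.5] [ 3.107  0.455 -3.107] [ 0.1 -0.   0.5] 59.9
toolz [ 0.438  0.049 -0.898] tooly [-0.049  0.998  0.031] lean 0.456 dir deg 6.4
```

View pics/s4.png

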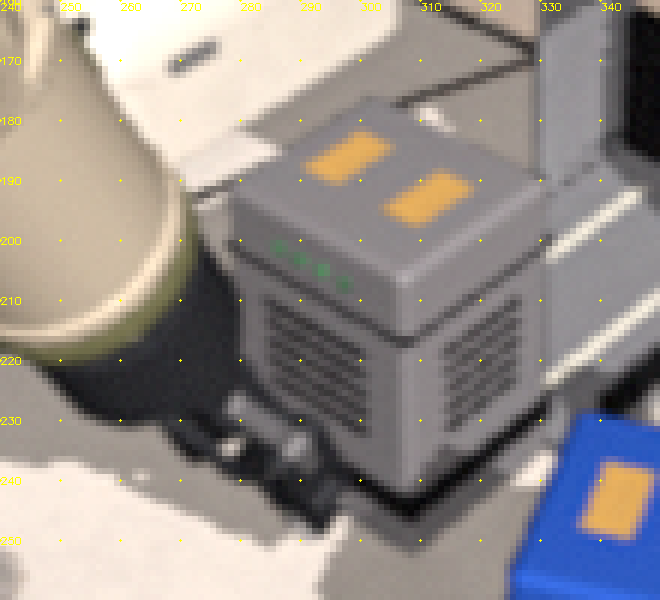

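View pics/t4.png

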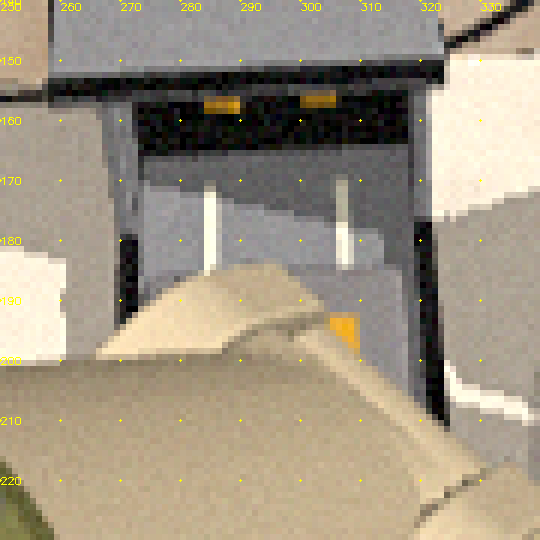

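Run:
```python
from h import *
s=lambda *a:[(240+x/6-.5,160+y/6-.5) for x,y in a]
tt=s((303,162),(362,131),(392,147),(333,182),(383,210),(444,170),(473,188),(414,226))
P=np.array([backz('scene',q,150) for q in tt]); a,b=P[:4].mean(0),P[4:].mean(0); print(P.round(1)[:,:2].tolist(),(a+b)/2,np.degrees(np.arctan2(-(a-b)[0],(a-b)[1])))
```

```text
[[549.7, -95.4], [581.9, -96.6], [582.2, -114.1], [548.3, -114.5], [548.5, -142.9], [584.9, -141.2], [583.8, -158.4], [549.3, -159.4]] [ 566.08263021 -127.80658003  150.        ] 1.401743649596773
```

Request:
play_rows([
  [0, 0, 35],
  [0, 0, 35],
  [6, 1, 23],
  [8, 0.5, 0],
  [8, 0.5, 0],
  [5, 0.3, 0],
], claw=[60, 60, 60, 60, 60, 60], twist=[0, 0, 0, 0, 0, 0])

```text
t: 9.03
eef_pos: [516.0, -131.5, 127.4]
orientation: [3.106, 0.454, -3.107]
contact_force: [-4.5, 0.1, 1.1]
grip_width: 60.3
```

```bash
python3 st.py
```

```text
9.0333 [ 0.683  0.026 -0.371  2.137 -0.319  0.586  2.159] [ 516.  -131.5  127.4] [ 3.106  0.454 -3.107] [-4.5  0.1  1.1] 60.3
toolz [ 0.436  0.051 -0.898] tooly [-0.051  0.998  0.032] lean 0.455 dir deg 6.7
```

Request:
play_rows([
  [8, 0.4, 0],
  [8, 0.4, 0],
  [8, 0.4, 0],
  [8, 0.4, 0],
  [8, 0.4, 0],
  [5, 0.2, 0],
], claw=[60, 60, 60, 60, 60, 60], twist=[0, 0, 0, 0, 0, 0])

```text
t: 9.53
eef_pos: [561.7, -129.2, 128.0]
orientation: [3.106, 0.455, -3.107]
contact_force: [-1.6, 0.6, 0.9]
grip_width: 59.8
```

```bash
python3 st.py
python3 - <<'E'
from station import *
import cv2
cv2.imwrite(f"pics/scene5.png",camera("scene")["color"][:,:,::-1])
from zc import crop
crop('pics/scene5.png',(240,110,370,250),4,'pics/s5.png')
E
```

```text
9.5333 [ 0.636  0.118 -0.38   2.042 -0.225  0.576  2.045] [ 561.7 -129.2  128. ] [ 3.106  0.455 -3.107] [-1.6  0.6  0.9] 59.8
toolz [ 0.437  0.051 -0.898] tooly [-0.051  0.998  0.032] lean 0.456 dir deg 6.7
```

View pics/s5.png

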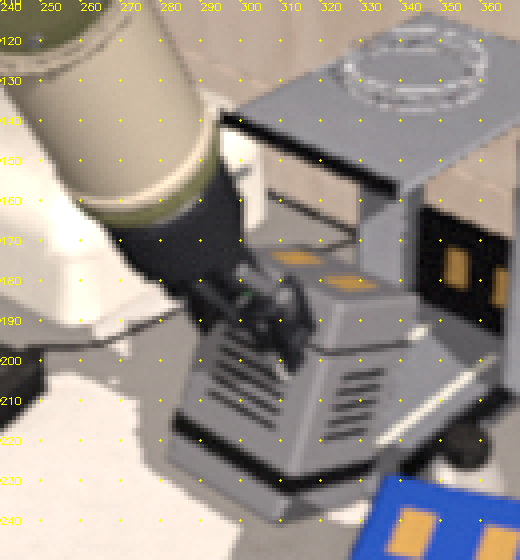

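Tipping square as planned; continue past the balance point.

Request:
play_rows([
  [6, 0.3, 0],
  [6, 0.3, 0],
  [6, 0.3, 0],
  [6, 0.3, 0],
  [0, 0, 0],
  [0, 0, 0],
], claw=[60, 60, 60, 60, 60, 60], twist=[0, 0, 0, 0, 0, 0])

```text
t: 10.08
eef_pos: [584.6, -128.1, 127.9]
orientation: [3.106, 0.454, -3.107]
contact_force: [-0.1, -0.2, -0.7]
grip_width: 59.9
```

```bash
python3 st.py
python3 - <<'E'
from station import *
import cv2
cv2.imwrite(f"pics/scene6.png",camera("scene")["color"][:,:,::-1])
from zc import crop
crop('pics/scene6.png',(240,110,370,250),4,'pics/s6.png')
E
```

```text
10.0833 [ 0.607  0.163 -0.376  1.992 -0.18   0.577  1.992] [ 584.6 -128.1  127.9] [ 3.106  0.454 -3.107] [-0.1 -0.2 -0.7] 59.9
toolz [ 0.437  0.051 -0.898] tooly [-0.051  0.998  0.032] lean 0.455 dir deg 6.7
```

View pics/s6.png

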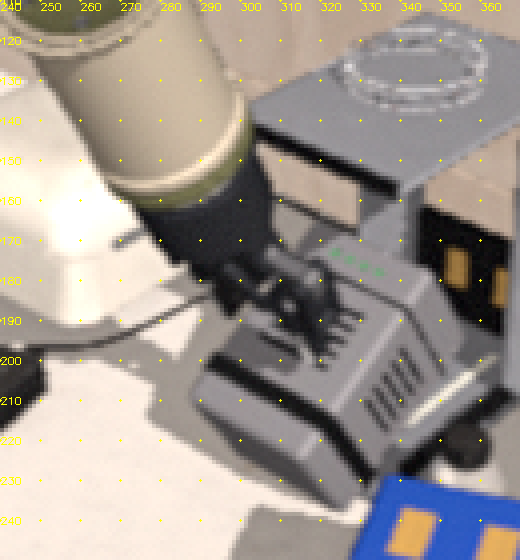

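Request:
play_rows([
  [-20, -1, 0],
  [-30, -1.4, 0],
  [-30, -1.4, 0],
  [-30, -1.4, 0],
  [-15, -0.7, 0],
  [0, 0, 0],
  [0, 0, 0],
  [0, 0, 0],
], claw=[60, 60, 60, 60, 60, 60, 60, 60], twist=[0, 0, 0, 0, 0, 0, 0, 0])

```text
t: 10.8
eef_pos: [460.0, -134.4, 128.6]
orientation: [3.107, 0.455, -3.107]
contact_force: [0.2, -0.4, 0.2]
grip_width: 60.2
```

```bash
python3 st.py
python3 - <<'E'
from station import *
import cv2
for n in ("scene","top"):
    cv2.imwrite(f"pics/{n}7.png",camera(n)["color"][:,:,::-1])
from zc import crop
crop('pics/scene7.png',(240,110,370,250),4,'pics/s7.png')
crop('pics/top7.png',(240,130,360,270),4,'pics/t7.png')
E
```

```text
10.8 [ 0.739 -0.094 -0.346  2.245 -0.43   0.622  2.307] [ 460.  -134.4  128.6] [ 3.107  0.455 -3.107] [ 0.2 -0.4  0.2] 60.2
toolz [ 0.438  0.05  -0.898] tooly [-0.05   0.998  0.031] lean 0.456 dir deg 6.5
```

View pics/s7.png

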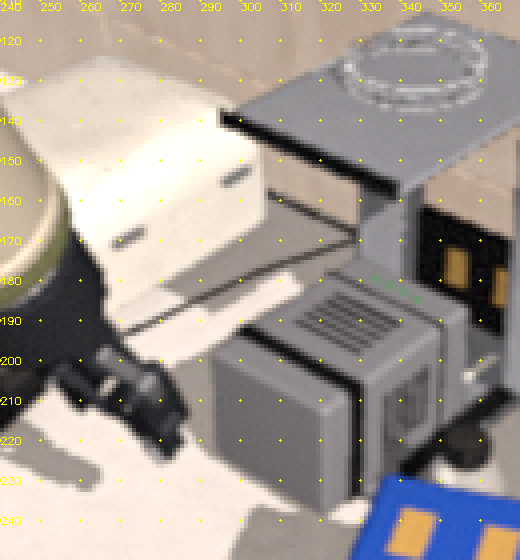

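View pics/t7.png

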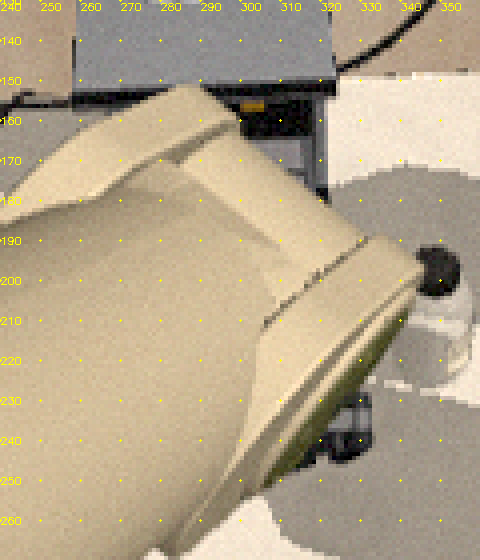

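Request:
play_rows([
  [15, 0.7, -33],
  [15, 0.7, -33],
  [15, 0.7, -32],
  [20, 1, 0],
  [20, 1, 0],
  [8, 0.4, 0],
], claw=[60, 60, 60, 60, 60, 60], twist=[0, 0, 0, 0, 0, 0])

```text
t: 11.4
eef_pos: [555.1, -128.7, 29.3]
orientation: [3.105, 0.454, -3.106]
contact_force: [0.1, 0.1, 0.7]
grip_width: 59.9
```

Request:
play_rows([
  [5, 0.2, 0],
  [5, 0.2, 0],
  [5, 0.2, 0],
  [5, 0.2, 0],
  [5, 0.2, 0],
  [5, 0.2, 0],
], claw=[60, 60, 60, 60, 60, 60], twist=[0, 0, 0, 0, 0, 0])

```text
t: 11.9
eef_pos: [582.1, -128.8, 30.0]
orientation: [3.106, 0.453, -3.108]
contact_force: [-2.1, -0.0, -1.2]
grip_width: 60.2
```

```bash
python3 st.py
python3 - <<'E'
from station import *
import cv2
for n in ("scene","top"):
    cv2.imwrite(f"pics/{n}8.png",camera(n)["color"][:,:,::-1])
from zc import crop
crop('pics/scene8.png',(240,80,370,230),4,'pics/s8.png')
crop('pics/top8.png',(220,100,360,250),4,'pics/t8.png')
E
```

```text
11.9 [ 0.514  0.31  -0.283  2.079 -0.228  0.348  2.073] [ 582.1 -128.8   30. ] [ 3.106  0.453 -3.108] [-2.1 -0.  -1.2] 60.2
toolz [ 0.436  0.05  -0.898] tooly [-0.049  0.998  0.032] lean 0.455 dir deg 6.6
```

View pics/s8.png

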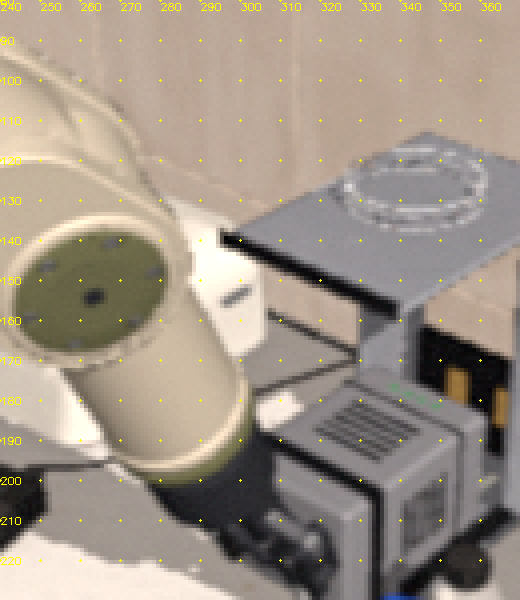

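View pics/t8.png

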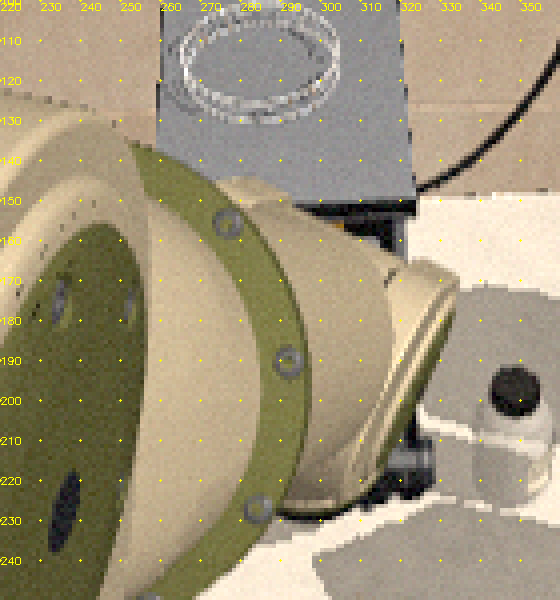

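Run:
```python
from ov import *
tcp=np.array([582.1,-128.8,30]); z=np.array([.436,.05,-.898]); z/=np.linalg.norm(z); y=np.array([-.049,.998,.032]); x=np.cross(y,z)
im=cv2.imread('pics/scene8.png'); f=4;x0,y0=240,80
c=cv2.resize(im[80:230,240:370],None,fx=f,fy=f,interpolation=cv2.INTER_CUBIC); c=np.clip(c*1.5,0,255).astype(np.uint8)
def dr(P,col): 
    u=((proj('scene',P)-[x0,y0]+.5)*f).astype(int).reshape(-1,1,2); cv2.polylines(c,[u],False,col,1)
a=np.linspace(0,2*np.pi,40)[:,None]
for L in range(0,341,40):
    dr(tcp-L*z+43*(np.cos(a)*x+np.sin(a)*y),(0,0,255) if L%80 else (0,255,255))
dr(np.array([tcp,tcp-340*z]),(255,0,0))
p=[610.4,-126.5,.0475]
dr(place(p,[(0,70,237),(0,-70,237),(0,-70,249),(0,70,249)]),(0,255,0))
cv2.imwrite('pics/cyl.png',c)
```

```text
(no output)
```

View pics/cyl.png

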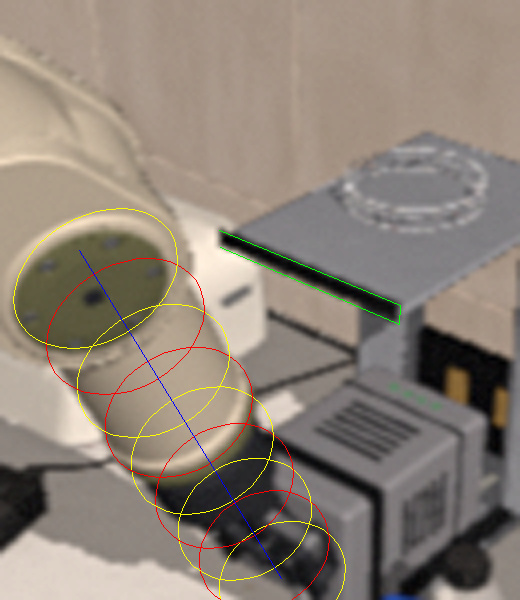

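Request:
play_rows([
  [6, 0.3, 0],
  [6, 0.3, 0],
  [6, 0.3, 0],
  [6, 0.3, 0],
  [6, 0.3, 0],
  [6, 0.3, 0],
], claw=[60, 60, 60, 60, 60, 60], twist=[0, 0, 0, 0, 0, 0])

```text
t: 12.5
eef_pos: [619.0, -126.6, 30.0]
orientation: [3.106, 0.454, -3.107]
contact_force: [-1.9, -0.2, -0.3]
grip_width: 60.3
```

```bash
python3 st.py
python3 - <<'E'
from station import *
import cv2
for n in ("scene","top"):
    cv2.imwrite(f"pics/{n}9.png",camera(n)["color"][:,:,::-1])
from zc import crop
crop('pics/scene9.png',(240,80,370,230),4,'pics/s9.png')
crop('pics/top9.png',(220,100,360,250),4,'pics/t9.png')
E
```

```text
12.5 [ 0.449  0.366 -0.244  1.995 -0.187  0.367  2.014] [ 619.  -126.6   30. ] [ 3.106  0.454 -3.107] [-1.9 -0.2 -0.3] 60.3
toolz [ 0.437  0.051 -0.898] tooly [-0.05   0.998  0.032] lean 0.455 dir deg 6.6
```

View pics/s9.png

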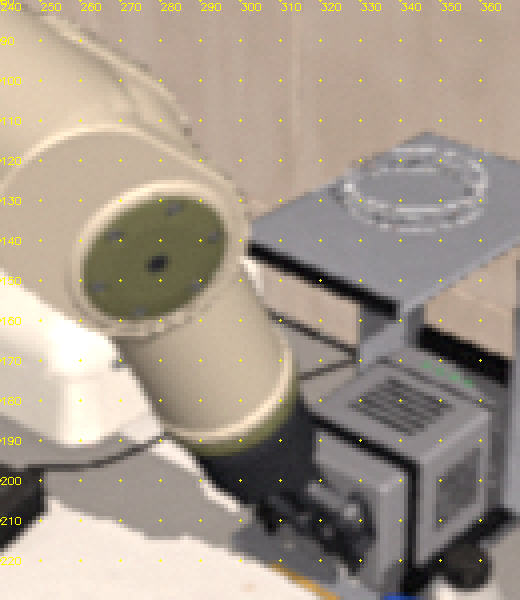

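View pics/t9.png

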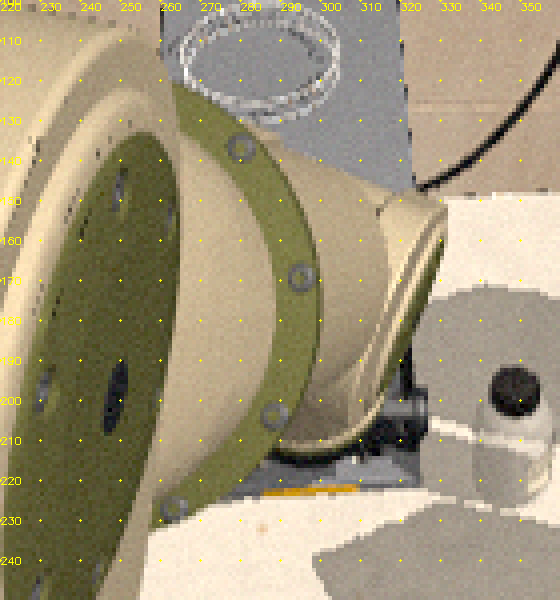

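Request:
play_rows([
  [5, 0.2, 0],
  [5, 0.2, 0],
  [5, 0.2, 0],
  [4, 0.2, 0],
], claw=[60, 60, 60, 60], twist=[0, 0, 0, 0])

```text
t: 12.93
eef_pos: [637.8, -125.9, 30.0]
orientation: [3.106, 0.454, -3.107]
contact_force: [-2.4, -0.8, -0.3]
grip_width: 59.8
```

Request:
play_rows([
  [2, 0.1, 0],
  [2, 0.1, 0],
], claw=[60, 60], twist=[0, 0])

```text
t: 13.1
eef_pos: [641.6, -125.7, 30.0]
orientation: [3.106, 0.454, -3.107]
contact_force: [-3.5, 0.8, 1.6]
grip_width: 60.2
```

Request:
play_rows([
  [1.5, 0.1, 0],
  [1.5, 0, 0],
], claw=[60, 60], twist=[0, 0])

```text
t: 13.27
eef_pos: [644.4, -125.6, 30.0]
orientation: [3.106, 0.454, -3.107]
contact_force: [-3.1, 0.8, 0.4]
grip_width: 60.2
```

Request:
play_rows([
  [1.5, 0.1, 0],
  [1.5, 0, 0],
], claw=[60, 60], twist=[0, 0])

```text
t: 13.43
eef_pos: [647.4, -125.6, 30.0]
orientation: [3.106, 0.454, -3.107]
contact_force: [-2.1, 0.3, -0.3]
grip_width: 60.1
```

Request:
play_rows([
  [1, 0.1, 0],
  [1, 0, 0],
], claw=[60, 60], twist=[0, 0])

```text
t: 13.6
eef_pos: [648.9, -125.5, 29.8]
orientation: [3.106, 0.453, -3.107]
contact_force: [-8.8, 0.5, 3.6]
grip_width: 60.2
```

Request:
play_rows([
  [1, 0, 0],
  [0.5, 0, 0],
], claw=[60, 60], twist=[0, 0])

```text
t: 13.77
eef_pos: [649.0, -125.5, 28.9]
orientation: [3.105, 0.45, -3.108]
contact_force: [-12.2, 1.0, 6.6]
grip_width: 60.2
```

```bash
python3 st.py
python3 - <<'E'
from station import *
import cv2
for n in ("scene","top"):
    cv2.imwrite(f"pics/{n}10.png",camera(n)["color"][:,:,::-1])
from zc import crop
crop('pics/scene10.png',(240,80,370,230),4,'pics/s10.png')
E
```

```text
13.7667 [ 0.401  0.415 -0.214  1.92  -0.16   0.392  1.972] [ 649.  -125.5   28.9] [ 3.105  0.45  -3.108] [-12.2   1.    6.6] 60.2
toolz [ 0.433  0.051 -0.9  ] tooly [-0.05   0.998  0.033] lean 0.452 dir deg 6.7
```

View pics/s10.png

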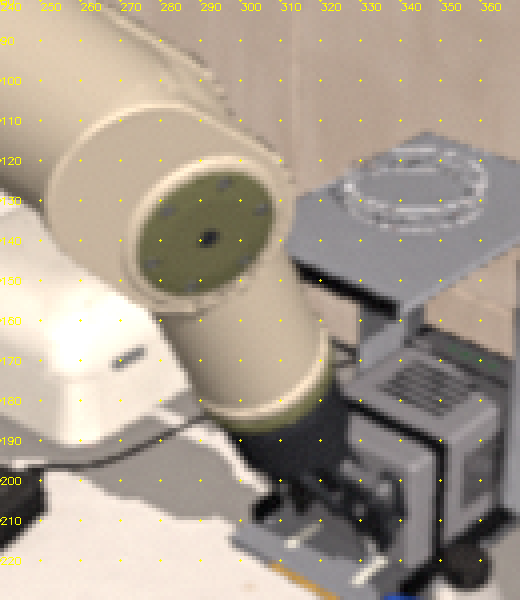

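Request:
play_rows([
  [-1, 0, 0],
  [-1, 0, 0],
  [-2, 0, 0],
  [-10, -0.5, 0],
  [-35, -1.5, 0],
  [-40, -2, 0],
  [-40, -2, 0],
  [-40, -2, 0],
], claw=[60, 60, 60, 60, 60, 60, 60, 60], twist=[0, 0, 0, 0, 0, 0, 0, 0])

```text
t: 14.53
eef_pos: [479.9, -133.4, 29.9]
orientation: [3.108, 0.454, -3.106]
contact_force: [-0.3, -1.3, 0.8]
grip_width: 60.2
```

Request:
play_rows([
  [-15, 35, 15],
  [0, 40, 10],
  [0, 40, 10],
  [0, 40, 10],
  [0, 40, 10],
  [0, 40, 10],
  [0, 40, 10],
  [0, 40, 10],
], claw=[60, 60, 60, 60, 60, 60, 60, 60], twist=[0, 0, 0, 0, 0, 0, 0, 0])

```text
t: 15.2
eef_pos: [475.8, 118.0, 95.7]
orientation: [3.097, 0.454, -3.111]
contact_force: [1.4, 0.2, 0.6]
grip_width: 60.2
```

```bash
python3 st.py
python3 - <<'E'
from station import *
import cv2
for n in ("scene","top"):
    cv2.imwrite(f"pics/{n}11.png",camera(n)["color"][:,:,::-1])
from zc import crop
crop('pics/scene11.png',(270,100,400,240),4,'pics/s11.png')
crop('pics/top11.png',(240,90,380,240),4,'pics/t11.png')
E
```

```text
15.2 [ 1.164 -0.136 -1.442  2.266 -0.135  0.445  1.413] [475.8 118.   95.7] [ 3.097  0.454 -3.111] [1.4 0.2 0.6] 60.2
toolz [ 0.436  0.058 -0.898] tooly [-0.05   0.998  0.04 ] lean 0.456 dir deg 7.6
```

View pics/s11.png

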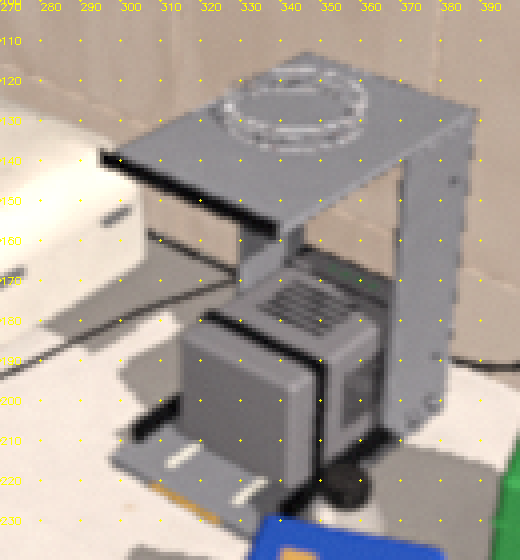

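View pics/t11.png

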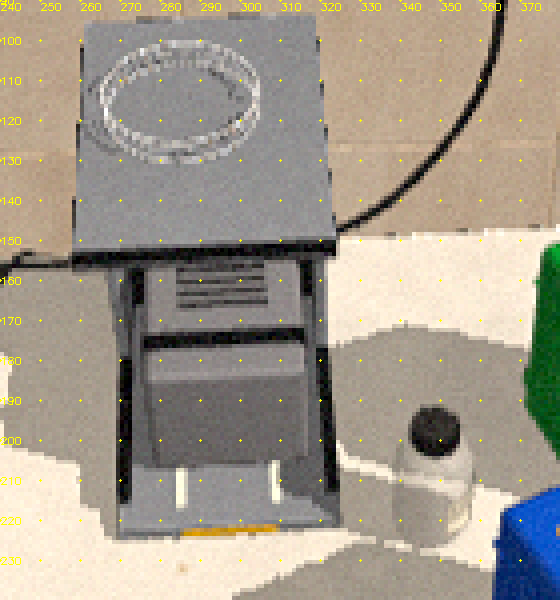

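Run:
```python
from h import *
t=lambda x,y:(240+x/4-.5,90+y/4-.5)
s=lambda x,y:(270+x/4-.5,100+y/4-.5)
p=[610.4,-126.5,.0475]
def d(P): c,s_=np.cos(p[2]),np.sin(p[2]); e=P[:2]-np.array(p[:2]); return (c*e[0]+s_*e[1]).round(1),(-s_*e[0]+c*e[1]).round(1)
for n,uv,z in [('sillL',t(118,538),0),('sillR',t(340,525),0),('endbotL',t(158,466),14),('endbotR',t(304,460),14),('endtopL',t(147,382),100),('endtopR',t(308,372),100),('bandL',t(145,348),102),('bandR',t(305,341),102)]: print(n,d(backz('top',uv,z)))
for n,uv,z in [('S endbotL',s(182,420),14),('S endbotR',s(288,488),14),('S topcornerR',s(290,383),100),('S topL',s(182,330),100)]: print(n,d(backz('scene',uv,z)))
```

```text
sillL (np.float64(2.1), np.float64(70.6))
sillR (np.float64(1.8), np.float64(-69.4))
endbotL (np.float64(47.2), np.float64(44.3))
endbotR (np.float64(45.1), np.float64(-49.3))
endtopL (np.float64(42.4), np.float64(43.2))
endtopR (np.float64(43.2), np.float64(-53.7))
bandL (np.float64(68.6), np.float64(44.3))
bandR (np.float64(67.0), np.float64(-53.3))
S endbotL (np.float64(59.6), np.float64(58.9))
S endbotR (np.float64(49.1), np.float64(-45.8))
S topcornerR (np.float64(50.0), np.float64(-43.5))
S topL (np.float64(50.8), np.float64(49.9))
```

```bash
python3 -c "
from station import *
print(hand_in())"
```

```text
the job is handed in; nothing more can be done
None
```

The power pack is lying flat in the bay, pushed home against the contact bar, and I handed the job in at about 15 s. `hand_in()` gave no verdict.

- **Tool lean:** Moves only allow turning about the vertical. I got the lean back by driving the arm up past its reach until it tilted to about 0.46 rad, and the tilt stayed for the rest of the job.
- **Slide to the sill:** I pushed the pack low with two spread fingers until it stopped at the sill. The force briefly reached about 23 N, well above the 5 N that can start it rocking. The pack showed no spring-back after release. Its foot measured within about 1 mm of the sill and within about 1.5° of square.
- **Tip:** I pushed about 130 mm up, past the balance point, and the pack fell flat into the bay.
- **Push home:** I pushed until the force rose to about 12 N, with the tool 135 mm past where it had met the standing pack, which is the travel expected for fully home.

**Last checks:**
- The top camera puts the pack's outer end 43–47 mm behind the sill, where 45 mm is fully home, and square within about 1.3°.
- The scene camera read 49–51 mm at the clearer points. One of its floor points gave about 60 mm, which disagrees; I put that down to a badly picked pixel.
- By eye, the dish and the bottle look where they started. I did not measure the tube rack; the arm worked well clear of it.
- My estimate was that the wrist cleared the shelf by about 12 mm. I saw no contact with it.
- The arm is parked clear, at about (476, 118, 96) mm.

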